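# Fit the post and re-peg the divider of the jar rack

### The job

Finish setting up the jar rack: take the loose post out of its wooden block, put it down through the eyelet of the rack's sliding divider until its collar sits on the divider, and let go of it. Then pull up the divider's spring lock knob, slide the divider one hole along, towards the egg cup that stands on the rack and away from the clip jar, and let the pin drop fully into that hole. Finish while still gripping the knob with the pin fully home; leave everything else alone.

Things in the scene. Friction and masses are not known exactly. Their poses are not given: they have to be found in the camera images.
- rack: The fixed jar rack: wooden board 140 x 344 x 14 mm with a fence at each end and an aluminium rail with a row of five holes. Origin at worktop height; z up, y runs along the rail, x across (the board spans x -60 to +80 mm, y -172 to +172 mm). The rail lies along y at x = -35 mm, its top 40 mm up; holes (11 mm) at y = -80, -40, 0, +40, +80 mm. At the start the lock pin is in the middle hole.
- divider (a joint): Position (m) of the grey sliding divider along the rack's y; 0 at the middle hole, +0.040 and -0.040 at the neighbouring holes; stops at +-0.085. It slides with about 2 N of friction and stays where it is left; with the pin in a hole it has about 1.5 mm of play either way. It is 127 mm across (x -60 to +67 mm in the rack) and 56 mm along y, its upper face 56 mm above the worktop.
- lock (a joint): Lift (m) of the divider's lock plunger: 0 = pin fully home, 0.016 = pulled up to the stop. The pin (8 mm, round end) reaches 10 mm into the hole, so it is clear of the rail from 0.010 up. A spring presses it down with 5 N (home) to 8 N (pulled up); over solid rail it rests at about 0.010.
- knob: Round black plunger knob on the divider, 26 mm in diameter and 24 mm high, upright; origin at its centre (86 mm above the worktop when home), at rack x = -35 mm. Below it is a steel housing 20 mm in diameter. It moves with the divider and lifts with the plunger.
- eyelet (a point): Centre of the upper mouth of the eyelet in the divider: an upright through hole of 13.5 mm, 20 mm deep, chamfered, 80 mm behind the knob (rack x = +45 mm), 56 mm above the worktop. It moves with the divider.
- post: Loose post, 95 mm tall, 40 to 85 g: steel shaft 10 mm in diameter with a tapered foot from 0 to 36 mm, steel collar 22 mm in diameter from 36 to 42 mm, wooden grip 16 mm in diameter from 42 to 95 mm. Origin at the tip of the foot, z up along the post. At the start it stands in the block.
- collar (a point): Point on the post's axis at the underside of its collar, 36 mm above the tip; it lies at the eyelet point when the post is seated.
- stand: Fixed wooden block 50 x 50 x 45 mm with an upright 13.5 mm hole in which the post stands, its collar on the block's top. Origin: centre of its underside.
- jar: Low glass clip jar with an orange seal, 85 x 69 x 76 mm, standing on one end of the rack's board. Origin: centre of its underside.
- egg_cup: Turned wooden egg cup, 47 x 47 x 58 mm, standing on the other end of the rack's board. Which end is which varies. Origin: centre of its underside.
- garlic: Garlic bulb, 60 mm, bystander. Origin at its underside.
- mug: Small cream mug, upside down, 63 x 88 x 51 mm, bystander. Origin at its underside.
- shaker: Small steel shaker, 37 x 37 x 64 mm, bystander. Origin at its underside.
- pot: Small black pot, 58 x 58 x 50 mm, bystander. Origin at its underside.

How it is judged:
On the way, in this order (a step that is already met when the one before it is completed fails the run):
1. the post sits in the divider's eyelet, collar down on the divider, and is let go, with the divider still in its first hole (horizontal distance between collar and eyelet below 0.005 m and z of collar in the frame of eyelet between -0.004 and 0.004 m and angle between post's own z axis and vertical below 0.15 rad and contact force between the fingers and post below 0.2 N and value of joint divider between -0.008 and 0.008 m), for 0.2 s.
2. the gripped plunger is pulled up clear of the rail, the divider still at its first hole (value of joint lock above 0.0085 m and value of joint divider between -0.01 and 0.01 m and contact force between the fingers and knob above 1 N), for 0.05 s.
At the end, for the whole second after the job is handed in: Post seated in the eyelet (5 mm sideways, 4 mm in height, tilt under 0.15 rad), not touched by the robot; divider at rest within 4 mm of the next hole on the egg cup's side; pin home (lock under 2 mm); fingers still hold the knob with more than 2 N (horizontal distance between collar and eyelet below 0.005 m and z of collar in the frame of eyelet between -0.004 and 0.004 m and angle between post's own z axis and vertical below 0.15 rad and ((y of egg_cup in the frame of rack above 0.05 m and value of joint divider between 0.036 and 0.044 m) or (y of egg_cup in the frame of rack below -0.05 m and value of joint divider between -0.044 and -0.036 m)) and value of joint lock below 0.002 m and contact force between the fingers and knob above 2 N and contact force between each of the arm, the fingers and post below 0.2 N and velocity of joint divider between -0.005 and 0.005 m/s); the arm keeps its last pose, push and grip.
It fails at once if the clip jar or egg cup on the rack is moved more than 20 mm or tipped (distance of any of jar, egg_cup from where it was at the start of the episode above 0.02 m or angle between any of jar, egg_cup's own z axis and vertical above 0.4 rad).
It fails at once if the garlic, mug, shaker or black pot is moved more than 20 mm or tipped (distance of any of garlic, mug, shaker, pot from where it was at the start of the episode above 0.02 m or angle between any of garlic, mug, shaker, pot's own z axis and vertical above 0.4 rad).
It fails at once if the divider goes well past the next hole (value of joint divider above 0.06 m or value of joint divider below -0.06 m).
It also fails if it takes over 54 s, if anything falls off the work surface, if the arm or the gripper's body presses on something with over 40 N, if the wrist force passes 120 N, or if a joint passes its speed limit or range.

### The arm

A 7-joint arm with a two-finger parallel gripper is mounted at the origin on a cart in front of the work surface, level with it; the furniture and walls round the work are solid. World frame = base frame: x ahead of the robot, y to its left, z up, the work surface at z = 0. Lengths are in m, angles in rad, forces in N, time in s.
With the tool pointing down it reaches from about 0.35 to 0.9 m from the base axis. Payload 8.1 kg.
Tool frame: the origin (TCP) lies at the very end of the fingers, on their centre line; the grasp point (between the pads) lies 19 mm behind it; z points along the fingers, y is the line along which they close (so a half turn about z gives the same grasp; the last joint's range is limited). The gripper opens to 92 mm and grips with 3 to 60 N. Pads are 19 mm wide; open, the fingers measure 130 mm over their backs; the gripper's body (75 mm by 190 mm) begins 47 mm behind the grasp point.
Start: joints at [1.181, 0.434, 0.025, 1.573, -0.012, 1.134, -0.075], TCP at [0.177, -0.599, 0.227] pointing down, gripper open.
Joint ranges: [-2.62, 2.62], [-0.44, 2.09], [-1.27, 1.32], [0.08, 2.57], [-1.32, 4.46], [0.12, 2], [-2.74, 2.74]. Speed limits (rad/s): [2.22, 2.22, 3.01, 3.01, 3.14, 3.14, 3.14].

### API

Orientations are given as a rotation vector (axis times angle).
In Python, from cell import readout, cams, job gives the robot as it stands.
- The arm moves only by the tool drive_tool, never from a script. Its argument "commands" is a list of rows, each a list of 3 entries, a list of its own where there are three numbers: the turn, a rotation vector about the tool's x, y, z in rad, then the shift along the tool's x, y, z in cm, then the gripper's target within -1 to 1 (fully open at 1, half-way at 0, shut at -1). A call has 1 to 20 rows; each row is the pose to reach, as a shift and turn from the pose commanded when the call began, along the tool's axes at that moment; what a row does not reach only later rows make up. A row lasts 1/12 s, in which the tool goes at most 41.7 mm and 7.16 degrees, less where a joint would pass 70% of its speed; a pose out of reach is approached as far as the arm can. A call with a gripper value outside its range is refused whole. The fingers move at their own pace and stop on an object; "newtons" is the grip in N (left out, the last holds). Time passes only in rows, so rows that repeat a pose let the fingers close. It gives the time, the measured TCP pose, the force, the opening and the grip force at its end, in the units of the state.
- readout.observe(): the state, without advancing time (a new reading comes with each control period).
- cams.get_image(name): name is "side" or "top"; returns the picture (480x640x3 uint8, blue, green, red); there is no depth.
- cams.camera_info(name): a dict with "camera_matrix" (3x3 intrinsics, pixels), "R" (3x3) and "t" (3): a world point X has camera coordinates R X + t. Camera axes: x right, y down, z forward; pixel columns grow to the right and rows downward; lengths in m; the calibration is good to about 2 mm. A picture is of the moment at which its call begins. camera_info takes no time and is no camera call.
- job.sign_off(): hands the job in; it is judged then, once.
The state is a dict: "clock": time; "joints": joint angles; "dq": joint speeds; "joint_efforts": joint torques, N m; "position": TCP position; "ee_rot": TCP orientation; "force": force on the tool from outside, world axes, zero at the start; "ft_torque": the same for the moment, N m; "width": opening from 0.0 (shut) to 1.0 (fully open); "gripper_force": force on a finger pad.
Only numpy, scipy, OpenCV 4.12 (cv2) and the standard library are available. Lean on these libraries where they do the work, as an engineer would, in place of code of your own. Each camera call takes 0.05 s, during which the arm holds its last target. There are 200 camera calls.

## Working session

There is one attempt and no reset: what is moved stays moved. The work goes in short steps, Python scripts to look and compute and a tool call to move; the robot and the scene stay as the last step left them, time stands still between calls to the robot, and variables do not carry over. Pictures are saved under pics/ and viewed, at most 10 in all, crops included, and the job is handed in when it is done.

Besides the shell and the picture viewer there is one more tool, called as name(argument=value, ...) on one line, values as JSON. drive_tool: Moves the arm, as the interface text tells. Its arguments: {"type":"object","properties":{"commands":{"type":"array"},"newtons":{"type":"number"}},"required":["commands"]}

```bash
mkdir -p pics
python3 - <<'E'
from cell import readout,cams
import cv2
s=readout.observe();print({k:s[k] for k in('clock','position','ee_rot','width','force')})
for n in('side','top'):
    cv2.imwrite(f'pics/{n}0.png',cams.get_image(n));i=cams.camera_info(n);print(n,i)
E
```

```text
{'clock': 0.0, 'position': array([ 0.17659086, -0.5990006 ,  0.22593097]), 'ee_rot': array([-3.10784066e+00, -4.48667102e-01,  6.08700154e-04]), 'width': 0.9994795358538716, 'force': array([ 0.03233157, -0.17515935, -0.45458354])}
side {'camera_matrix': array([[564.12063308,   0.        , 318.37897401],
       [  0.        , 564.12063308, 235.03572647],
       [  0.        ,   0.        ,   1.        ]]), 'R': array([[ 0.87089613, -0.49144065, -0.00510129],
       [-0.43166855, -0.75992771, -0.48597544],
       [ 0.23495147,  0.4254362 , -0.87395758]]), 't': array([-0.42724645,  0.23018177,  1.52421792])}
top {'camera_matrix': array([[483.86861366,   0.        , 316.65144125],
       [  0.        , 483.86861366, 232.5816076 ],
       [  0.        ,   0.        ,   1.        ]]), 'R': array([[ 0.0228415 , -0.99943789,  0.02453919],
       [-0.9888976 , -0.02619202, -0.14627208],
       [ 0.14683259, -0.02092567, -0.98893999]]), 't': array([-0.05179995,  0.48173389,  1.47920492])}
```

View pics/side0.png

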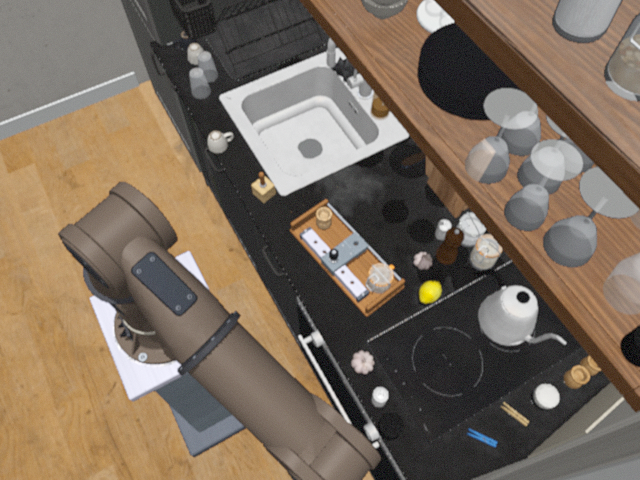

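View pics/top0.png

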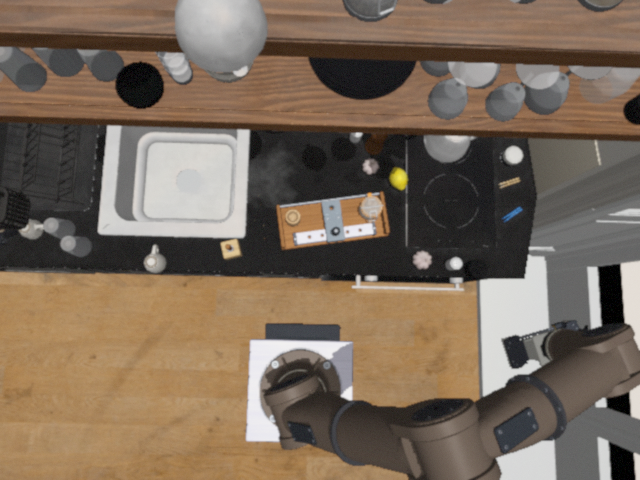

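The side view shows the stand and post at (263,187), egg cup (324,217), knob (334,254) and jar (380,277). In the top view the stand is at (231,249), egg cup (293,216), knob (336,231) and eyelet near (331,208). I'll zoom in on both.

Run:
```python
import cv2,numpy as np
a=cv2.imread('pics/side0.png');b=cv2.imread('pics/top0.png')
z=lambda i,x,y,w,h,s:cv2.resize(i[y:y+h,x:x+w],None,fx=s,fy=s,interpolation=cv2.INTER_CUBIC)
A=z(a,285,195,130,120,5)[:, :];
P=np.zeros((600,800,3),np.uint8)
P[:,:650]=A
P[0:150,650:]=z(a,248,168,30,30,5)
P[160:310,650:]=z(b,216,234,30,30,5)
cv2.imwrite('pics/zs.png',P)
cv2.imwrite('pics/zt.png',z(b,270,185,130,70,6))
```

```text
(no output)
```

View pics/zs.png

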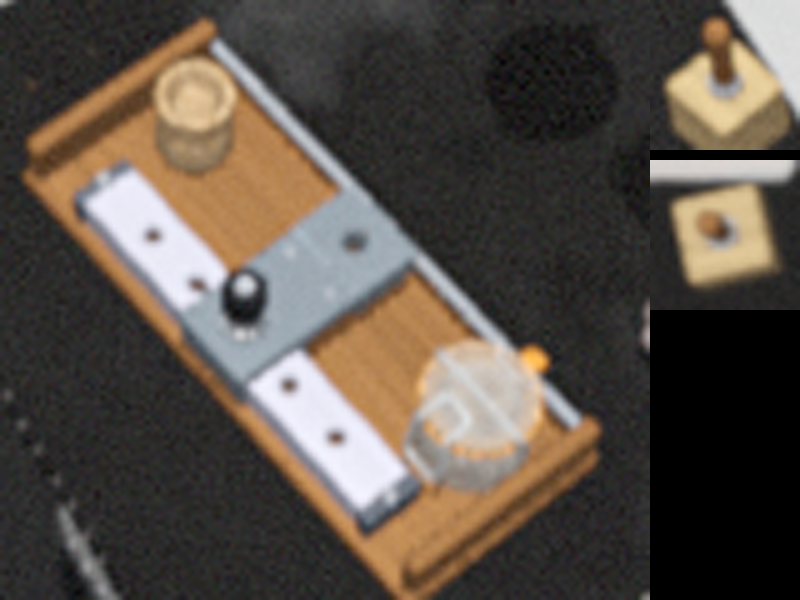

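View pics/zt.png

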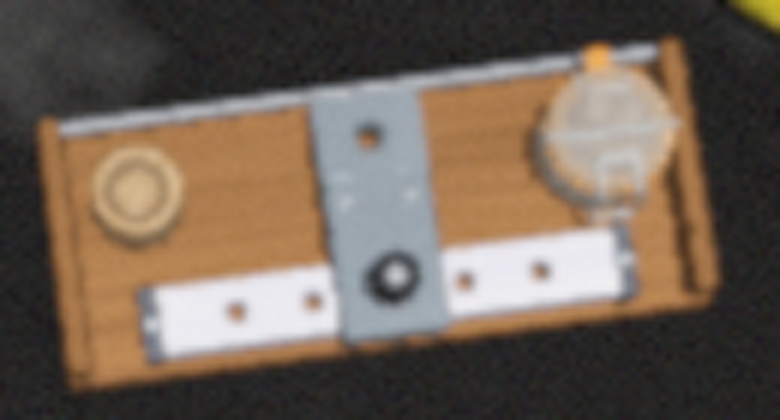

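The side crop shows the eyelet at (355,241), knob (244,297), and rail holes at (153,235), (198,284), (289,384), (337,437). In the top crop the eyelet is at (369,136), the knob at (393,278), and the holes at (237,311), (314,300), (465,281), (541,270). The egg cup is on the left (+y) side. The post leans only by perspective. Next I'll triangulate, using centroids where I can.

```bash
cat > h.py <<'E'
import cv2,numpy as np
from cell import cams
I={n:cams.camera_info(n) for n in('side','top')}
def P(n):
    i=I[n];return i['camera_matrix']@np.c_[i['R'],i['t']]
def tri(s,t):
    X=cv2.triangulatePoints(P('side'),P('top'),np.float64(s).reshape(2,1),np.float64(t).reshape(2,1)).ravel();X=X[:3]/X[3]
    e=[np.round((lambda q:q[:2]/q[2])(P(n)@np.r_[X,1])-p,2) for n,p in(('side',s),('top',t))]
    return X,e
def plane(n,p,z):
    i=I[n];C=-i['R'].T@i['t'];d=i['R'].T@np.linalg.inv(i['camera_matrix'])@np.r_[p,1.];return C+d*(z-C[2])/d[2]
E
python3 - <<'E'
from h import *
zs=lambda x,y,x0,y0,s:np.array([x0+(x+.5)/s-.5,y0+(y+.5)/s-.5])
S=lambda x,y:zs(x,y,285,195,5);T=lambda x,y:zs(x,y,270,185,6)
S2=lambda x,y:zs(x-650,y,248,168,5);T2=lambda x,y:zs(x-650,y-160,216,234,5)
# refine dark spots by intensity centroid
ims={n:cv2.cvtColor(cv2.imread(f'pics/{n}0.png'),cv2.COLOR_BGR2GRAY).astype(float) for n in('side','top')}
def ref(n,p,r=3):
    u,v=np.round(p).astype(int);w=ims[n][v-r:v+r+1,u-r:u+r+1];bg=np.median(np.r_[w[0],w[-1],w[:,0],w[:,-1]])
    k=np.clip(bg-w-15,0,None);y,x=np.mgrid[v-r:v+r+1,u-r:u+r+1];return np.array([(k*x).sum(),(k*y).sum()])/k.sum()
pts=dict(eyelet=(S(355,241),T(369,136),.056,1),h80=(S(153,235),T(237,311),.04,1),h40=(S(198,284),T(314,300),.04,0),hm40=(S(289,384),T(465,281),.04,1),hm80=(S(337,437),T(541,270),.04,1),
knob=(S(244,297),T(393,278),.086,0),egg=(S(195,90),T(136,192),.058,0),gtop=(S2(716,25),T2(711,222),.104,0),collar=(S2(724,86),T2(723,234),.051,0))
for k,(s,t,z,r) in pts.items():
    if r: s,t=ref('side',s),ref('top',t)
    X,e=tri(s,t);print(k,s.round(1),t.round(1),X.round(4),e[0],e[1],plane('side',s,z).round(4)[:2],plane('top',t,z).round(4)[:2])
E
```

```text
eyelet [355.4 242.9] [331.3 206.9] [ 0.5619 -0.0832  0.0592] [-0.12  0.04] [ 0.04 -0.15] [ 0.5633 -0.0819] [ 0.5621 -0.0833]
h80 [315.1 241.6] [309.  236.4] [ 0.4702 -0.0164  0.0429] [-0.28  0.09] [ 0.09 -0.34] [ 0.4717 -0.0152] [ 0.4695 -0.0162]
h40 [324.2 251.4] [321.9 234.6] [ 0.4768 -0.0565  0.0441] [-0.25  0.08] [ 0.08 -0.31] [ 0.4786 -0.0548] [ 0.4764 -0.0564]
hm40 [342.2 271.4] [346.7 231.5] [ 0.489  -0.1339  0.0434] [-0.36  0.12] [ 0.12 -0.44] [ 0.4909 -0.1328] [ 0.4881 -0.1339]
hm80 [351.8 282. ] [359.7 229.6] [ 0.4955 -0.1743  0.0437] [-0.24  0.08] [ 0.08 -0.29] [ 0.4972 -0.1731] [ 0.4952 -0.1745]
knob [333.4 254. ] [335.1 230.9] [ 0.4831 -0.0949  0.087 ] [-0.32  0.11] [ 0.11 -0.39] [ 0.4843 -0.0945] [ 0.482  -0.0946]
egg [323.6 212.6] [292.2 216.6] [0.5263 0.036  0.0791] [-0.62  0.2 ] [ 0.21 -0.79] [0.5346 0.0469] [0.5277 0.0373]
gtop [260.8 172.6] [227.8 246. ] [0.4256 0.2216 0.1166] [-0.37  0.11] [ 0.13 -0.5 ] [0.4297 0.23  ] [0.4256 0.224 ]
collar [262.4 184.8] [230.2 248.4] [0.4257 0.2246 0.0507] [-0.29  0.09] [ 0.1  -0.39] [0.4266 0.2243] [0.4245 0.2248]
```

```bash
cat >> h.py <<'E'
from cell import readout
from scipy.spatial.transform import Rotation as Ro
YAW=.159
def go(*targets,yaw=YAW):
    s=readout.observe();R=Ro.from_rotvec(s['ee_rot']);c,n=np.cos(yaw),np.sin(yaw)
    Rt=Ro.from_matrix(np.array([[c,n,0],[n,-c,0],[0,0,-1]]))
    print('t',round(s['clock'],2),'p',s['position'].round(4),'F',s['force'].round(1),'w',round(s['width']*92,1),'gf',round(float(s['gripper_force']),1))
    print('turn',(R.inv()*Rt).as_rotvec().round(4))
    for t in targets: print(t,'shift cm',(R.inv().apply(np.array(t)-s['position'])*100).round(2))
E
python3 - <<'E'
from h import *
go((.43,-.3,.3),(.43,0,.3),(.4255,.2245,.25))
for x in(.5,.7,.9): # shelf edge test: side px (400,165?) vs top row 133 at z
  for z in(.3,.6,.9):
    for n in('side','top'):
      q=P(n)@np.r_[x,-.1,z,1];print(x,z,n,(q[:2]/q[2]).round(),end=' ')
    print()
E
```

```text
t 0.1 p [ 0.1766 -0.599   0.226 ] F [-0.3  1.2  0.2] w 91.8 gf 0.0
turn [-0.0014  0.0002  0.1277]
(0.43, -0.3, 0.3) shift cm [ 32.76 -21.53  -7.37]
(0.43, 0, 0.3) shift cm [ 41.24 -50.3   -7.33]
(0.4255, 0.2245, 0.25) shift cm [ 47.16 -71.96  -2.3 ]
0.5 0.3 side [342. 212.] 0.5 0.3 top [342. 212.] 
0.5 0.6 side [347. 129.] 0.5 0.6 top [354. 183.] 
0.5 0.9 side [355.  -6.] 0.5 0.9 top [376. 129.] 
0.7 0.3 side [412. 177.] 0.7 0.3 top [344. 138.] 
0.7 0.6 side [433.  90.] 0.7 0.6 top [355.  88.] 
0.7 0.9 side [467. -49.] 0.7 0.9 top [377.  -4.] 
0.9 0.3 side [478. 145.] 0.9 0.3 top [345.  67.] 
0.9 0.6 side [513.  55.] 0.9 0.6 top [356.  -1.] 
0.9 0.9 side [568. -88.] 0.9 0.9 top [ 377. -127.]
```

drive_tool(commands=[[[0,0,0.128],[33,-21.5,-7.4],0],[[0,0,0.128],[33,-21.5,-7.4],0],[[0,0,0.128],[33,-21.5,-7.4],0],[[0,0,0.128],[33,-21.5,-7.4],0],[[0,0,0.128],[33,-21.5,-7.4],0],[[0,0,0.128],[33,-21.5,-7.4],0],[[0,0,0.128],[33,-21.5,-7.4],0],[[0,0,0.128],[33,-21.5,-7.4],0],[[0,0,0.128],[33,-21.5,-7.4],0],[[0,0,0.128],[33,-21.5,-7.4],0],[[0,0,0.128],[41.2,-50.3,-7.4],0],[[0,0,0.128],[41.2,-50.3,-7.4],0],[[0,0,0.128],[41.2,-50.3,-7.4],0],[[0,0,0.128],[41.2,-50.3,-7.4],0],[[0,0,0.128],[41.2,-50.3,-7.4],0],[[0,0,0.128],[41.2,-50.3,-7.4],0],[[0,0,0.128],[41.2,-50.3,-7.4],0],[[0,0,0.128],[41.2,-50.3,-7.4],0],[[0,0,0.128],[47.2,-72,-5],0],[[0,0,0.128],[47.2,-72,-5],0]], newtons=25)

```text
clock: 1.77
position: [0.4282, 0.0825, 0.2918]
ee_rot: [3.131, 0.244, 0.001]
force: [1.3, 0.5, -0.7]
width: 0.5
gripper_force: 0.0
```

```bash
python3 -c "
from h import *
go((.4255,.2245,.16),(.4255,.2245,.06))"
```

```text
t 1.77 p [0.4282 0.0825 0.2918] F [ 1.3  0.5 -0.7] w 46.0 gf 0.0
turn [ 0.0007 -0.0004 -0.0034]
(0.4255, 0.2245, 0.16) shift cm [  1.93 -14.08  13.17]
(0.4255, 0.2245, 0.06) shift cm [  1.92 -14.09  23.17]
```

drive_tool(commands=[[[0,0,0],[1.9,-14.1,5],0],[[0,0,0],[1.9,-14.1,5],0],[[0,0,0],[1.9,-14.1,5],0],[[0,0,0],[1.9,-14.1,5],0],[[0,0,0],[1.9,-14.1,13],0],[[0,0,0],[1.9,-14.1,13],0],[[0,0,0],[1.9,-14.1,13],0],[[0,0,0],[1.9,-14.1,13],0]])

```text
clock: 2.43
position: [0.4236, 0.2236, 0.1609]
ee_rot: [3.13, 0.249, -0.007]
force: [0.5, -0.3, 0.5]
width: 0.501
gripper_force: 0.0
```

```bash
python3 -c "
from h import *
go((.4255,.2245,.06))"
```

```text
t 2.43 p [0.4236 0.2236 0.1609] F [ 0.5 -0.3  0.5] w 46.1 gf 0.0
turn [0.0015 0.0045 0.0001]
(0.4255, 0.2245, 0.06) shift cm [ 0.25 -0.08 10.09]
```

drive_tool(commands=[[[0,0,0],[0.2,-0.1,3],0],[[0,0,0],[0.2,-0.1,6],0],[[0,0,0],[0.2,-0.1,8],0],[[0,0,0],[0.2,-0.1,10],0],[[0,0,0],[0.2,-0.1,10],0],[[0,0,0],[0.2,-0.1,10],0]])

```text
clock: 2.93
position: [0.4277, 0.226, 0.0635]
ee_rot: [-3.132, -0.248, -0.002]
force: [0.1, -0.2, 0.4]
width: 0.497
gripper_force: 0.0
```

```bash
python3 -c "
from h import *
go((.4255,.2245,.06))
a=cams.get_image('side');b=cams.get_image('top')
z=lambda i,x,y,w,h,s:cv2.resize(i[y:y+h,x:x+w],None,fx=s,fy=s,interpolation=cv2.INTER_CUBIC)
cv2.imwrite('pics/g1.png',np.hstack([z(a,230,150,65,65,6),z(b,200,205,65,65,6)]))"
```

```text
t 2.93 p [0.4277 0.226  0.0635] F [ 0.1 -0.2  0.4] w 45.7 gf 0.0
turn [ 0.     -0.0011 -0.0011]
(0.4255, 0.2245, 0.06) shift cm [-0.24  0.12  0.35]
```

View pics/g1.png

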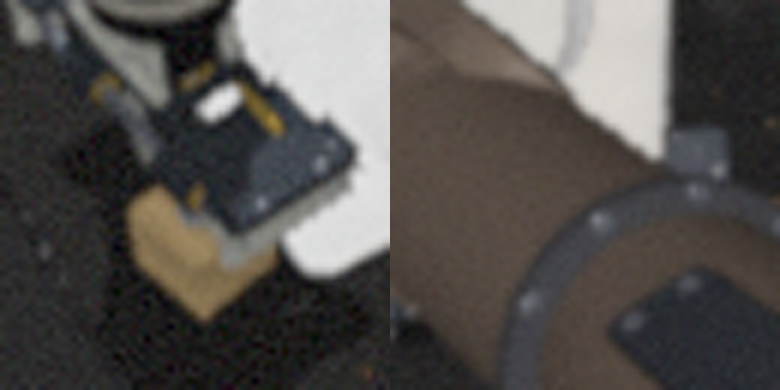

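The gripper hides the post, but the fingers straddle the block centre (side crop, about (205,230)), so I'll close.

drive_tool(commands=[[[0,0,0],[-0.2,0.1,0.3],0],[[0,0,0],[-0.2,0.1,0.3],-0.4],[[0,0,0],[-0.2,0.1,0.3],-1],[[0,0,0],[-0.2,0.1,0.3],-1],[[0,0,0],[-0.2,0.1,0.3],-1],[[0,0,0],[-0.2,0.1,0.3],-1],[[0,0,0],[-0.2,0.1,0.3],-1]])

```text
clock: 3.62
position: [0.4248, 0.2249, 0.059]
ee_rot: [-3.131, -0.249, -0.0]
force: [0.5, 1.4, 1.6]
width: 0.17
gripper_force: 25.0
```

```bash
python3 -c "
from h import *
go((.4255,.2245,.16))"
```

```text
t 3.62 p [0.4248 0.2249 0.059 ] F [0.5 1.4 1.6] w 15.6 gf 25.0
turn [-0.0005 -0.0002 -0.0001]
(0.4255, 0.2245, 0.16) shift cm [  0.06   0.05 -10.1 ]
```

drive_tool(commands=[[[0,0,0],[0,0,-2],-1],[[0,0,0],[0,0,-5],-1],[[0,0,0],[0,0,-8],-1],[[0,0,0],[0,0,-11],-1],[[0,0,0],[0,0,-13],-1],[[0,0,0],[0,0,-13],-1],[[0,0,0],[0,0,-13],-1]])

```text
clock: 4.2
position: [0.4254, 0.2247, 0.1897]
ee_rot: [-3.131, -0.248, -0.003]
force: [0.9, -0.0, -1.1]
width: 0.168
gripper_force: 25.0
```

```bash
python3 -c "
from h import *
go((.562,-.083,.19))"
```

```text
t 4.2 p [0.4254 0.2247 0.1897] F [ 0.9 -0.  -1.1] w 15.4 gf 25.0
turn [-0.0003 -0.0022 -0.0006]
(0.562, -0.083, 0.19) shift cm [ 8.640e+00  3.254e+01 -2.000e-02]
```

drive_tool(commands=[[[0,0,0],[0.8,3,0],-1],[[0,0,0],[1.6,6,0],-1],[[0,0,0],[2.4,9,0],-1],[[0,0,0],[3.2,12,0],-1],[[0,0,0],[4,15,0],-1],[[0,0,0],[4.8,18,0],-1],[[0,0,0],[5.6,21,0],-1],[[0,0,0],[6.4,24,0],-1],[[0,0,0],[7.2,27,0],-1],[[0,0,0],[8,30,0],-1],[[0,0,0],[8.6,32.5,0],-1],[[0,0,0],[8.6,32.5,0],-1],[[0,0,0],[8.6,32.5,0],-1],[[0,0,0],[8.6,32.5,0],-1]])

```text
clock: 5.37
position: [0.5601, -0.082, 0.1874]
ee_rot: [-3.131, -0.25, 0.004]
force: [-0.6, 0.8, -1.4]
width: 0.173
gripper_force: 25.0
```

```bash
python3 -c "
from h import *
go((.562,-.083,.12),(.562,-.083,.07))
a=cams.get_image('side');b=cams.get_image('top')
z=lambda i,x,y,w,h,s:cv2.resize(i[y:y+h,x:x+w],None,fx=s,fy=s,interpolation=cv2.INTER_CUBIC)
cv2.imwrite('pics/g2.png',np.hstack([z(a,310,170,100,100,4),z(b,280,160,100,100,4)]))"
```

```text
t 5.37 p [ 0.5601 -0.082   0.1874] F [-0.6  0.8 -1.4] w 15.9 gf 25.0
turn [-0.0012  0.0024  0.0001]
(0.562, -0.083, 0.12) shift cm [0.19 0.13 6.74]
(0.562, -0.083, 0.07) shift cm [ 0.2   0.14 11.74]
```

View pics/g2.png

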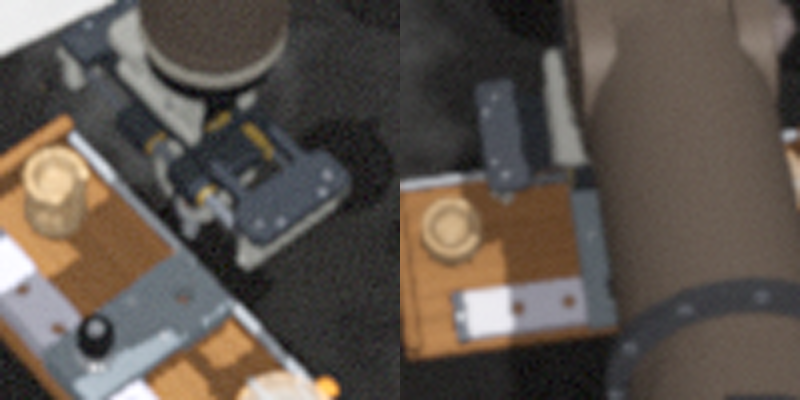

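Side crop: the post foot isn't clearly visible behind the fingers at about (190,225). The eyelet is at (183,297) and free. I'll descend to just above it and average the pose readings.

drive_tool(commands=[[[0,0,0],[0.1,0.1,2],-1],[[0,0,0],[0.1,0.1,4],-1],[[0,0,0],[0.1,0.1,5.5],-1],[[0,0,0],[0.1,0.1,6.2],-1],[[0,0,0],[0.1,0.1,6.2],-1],[[0,0,0],[0.1,0.1,6.2],-1]])

```text
clock: 5.97
position: [0.5622, -0.0829, 0.1272]
ee_rot: [-3.131, -0.251, 0.0]
force: [-0.2, -0.7, -0.2]
width: 0.166
gripper_force: 25.0
```

```bash
python3 -c "
from h import *
L=[]
for i in range(10):
    im=cams.get_image('side');L.append(readout.observe()['position'])
print(np.mean(L,0).round(4),np.std(L,0).round(4))
go((.562,-.083,.07))
z=lambda i,x,y,w,h,s:cv2.resize(i[y:y+h,x:x+w],None,fx=s,fy=s,interpolation=cv2.INTER_CUBIC)
cv2.imwrite('pics/g3.png',z(im,320,190,75,75,8))"
```

```text
[ 0.5626 -0.0835  0.1276] [0.0002 0.0002 0.0003]
t 6.47 p [ 0.5623 -0.0836  0.1271] F [ 0.  -0.2 -0.8] w 15.2 gf 25.0
turn [ 0.0001 -0.0003 -0.0004]
(0.562, -0.083, 0.07) shift cm [-0.02 -0.07  5.71]
```

View pics/g3.png

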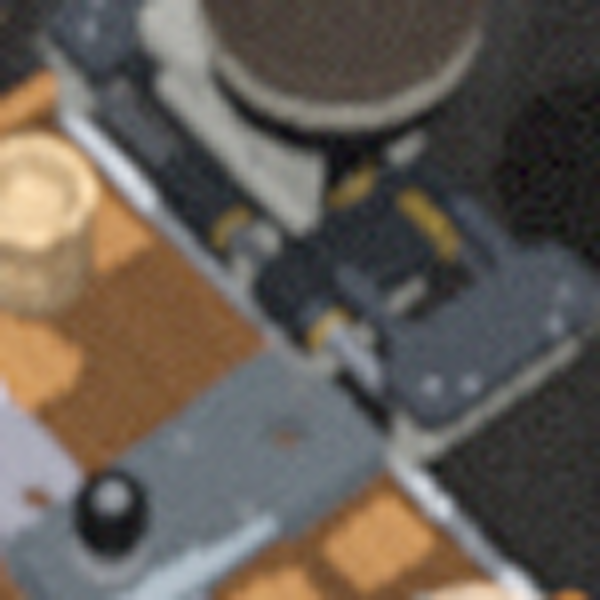

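The fingers appear centred near crop (290,290). The eyelet hole has moved into shade at (287,437), and the width of 15.2 mm confirms the post is held. I'll lower in steps and watch the force.

drive_tool(commands=[[[0,0,0],[-0.1,-0.05,0.6],-1],[[0,0,0],[-0.1,-0.05,1.2],-1],[[0,0,0],[-0.1,-0.05,1.8],-1],[[0,0,0],[-0.1,-0.05,2.4],-1],[[0,0,0],[-0.1,-0.05,3.0],-1],[[0,0,0],[-0.1,-0.05,3.0],-1],[[0,0,0],[-0.1,-0.05,3.0],-1]])

```text
clock: 7.05
position: [0.5608, -0.0832, 0.0963]
ee_rot: [-3.131, -0.249, 0.002]
force: [0.6, -0.2, 0.2]
width: 0.171
gripper_force: 25.0
```

drive_tool(commands=[[[0,0,0],[0,0,0.5],-1],[[0,0,0],[0,0,1.0],-1],[[0,0,0],[0,0,1.5],-1],[[0,0,0],[0,0,2.0],-1],[[0,0,0],[0,0,2.0],-1],[[0,0,0],[0,0,2.0],-1]])

```text
clock: 7.55
position: [0.561, -0.0833, 0.0765]
ee_rot: [-3.132, -0.249, 0.001]
force: [-0.2, 0.3, -0.9]
width: 0.167
gripper_force: 25.0
```

```bash
python3 -c "
from h import *
go((.5615,-.083,.07))"
```

```text
t 7.55 p [ 0.561  -0.0833  0.0765] F [-0.2  0.3 -0.9] w 15.4 gf 25.0
turn [-0.0001  0.0006 -0.0003]
(0.5615, -0.083, 0.07) shift cm [ 0.06 -0.02  0.65]
```

drive_tool(commands=[[[0,0,0],[0,0,0.3],-1],[[0,0,0],[0,0,0.6],-1],[[0,0,0],[0,0,0.75],-1],[[0,0,0],[0,0,0.75],-1]])

```text
clock: 7.88
position: [0.5613, -0.0832, 0.0699]
ee_rot: [3.131, 0.249, 0.0]
force: [-2.2, 0.6, 6.0]
width: 0.167
gripper_force: 25.0
```

drive_tool(commands=[[[0,0,0],[0,0,0.65],-0.6],[[0,0,0],[0,0,0.65],-0.2],[[0,0,0],[0,0,0.65],-0.2],[[0,0,0],[0,0,0.65],-0.2],[[0,0,0],[0,0,0.65],-0.2],[[0,0,0],[0,0,-1],-0.2],[[0,0,0],[0,0,-3],-0.2],[[0,0,0],[0,0,-6],-0.2],[[0,0,0],[0,0,-9],-0.2],[[0,0,0],[0,0,-11],-0.2],[[0,0,0],[0,0,-11],-0.2],[[0,0,0],[0,0,-11],-0.2]])

```text
clock: 8.88
position: [0.5619, -0.0833, 0.1806]
ee_rot: [3.131, 0.249, 0.004]
force: [-0.6, 0.3, 0.8]
width: 0.399
gripper_force: 0.0
```

```bash
python3 -c "
from h import *
go((.483,-.095,.18),(.483,-.095,.07))
a=cams.get_image('side')
z=lambda i,x,y,w,h,s:cv2.resize(i[y:y+h,x:x+w],None,fx=s,fy=s,interpolation=cv2.INTER_CUBIC)
cv2.imwrite('pics/g4.png',z(a,310,190,90,90,6))"
```

```text
t 8.88 p [ 0.5619 -0.0833  0.1806] F [-0.6  0.3  0.8] w 36.7 gf 0.0
turn [ 0.0009 -0.0026 -0.0004]
(0.483, -0.095, 0.18) shift cm [-7.98 -0.09  0.04]
(0.483, -0.095, 0.07) shift cm [-8.01 -0.1  11.04]
```

View pics/g4.png

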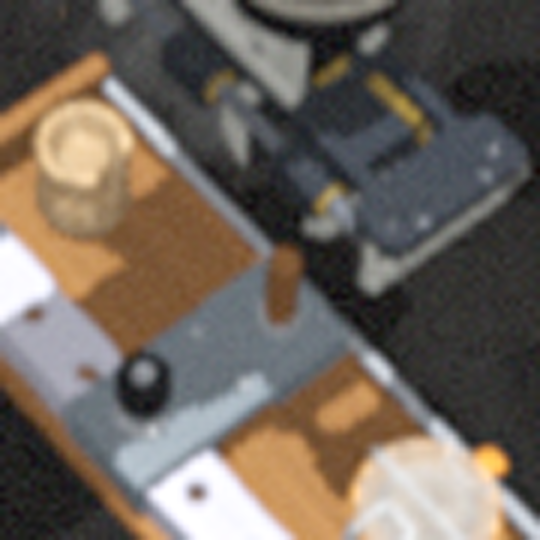

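The post (grip from (287,250) down to (280,320)) stands upright in the eyelet with its collar on the divider. Now for the knob.

drive_tool(commands=[[[0,0,0],[-2.5,-0.1,0],0],[[0,0,0],[-5,-0.1,0],0],[[0,0,0],[-8,-0.1,0],0],[[0,0,0],[-8,-0.1,0],0],[[0,0,0],[-8,-0.1,3],0],[[0,0,0],[-8,-0.1,6],0],[[0,0,0],[-8,-0.1,7],0],[[0,0,0],[-8,-0.1,7],0],[[0,0,0],[-8,-0.1,7],0]])

```text
clock: 9.68
position: [0.4816, -0.0946, 0.109]
ee_rot: [-3.131, -0.25, 0.003]
force: [0.6, 0.3, 0.4]
width: 0.496
gripper_force: 0.0
```

```bash
python3 -c "
from h import *
go((.483,-.095,.07))"
```

```text
t 9.68 p [ 0.4816 -0.0946  0.109 ] F [0.6 0.3 0.4] w 45.6 gf 0.0
turn [-0.0009  0.0019  0.0001]
(0.483, -0.095, 0.07) shift cm [0.14 0.06 3.9 ]
```

drive_tool(commands=[[[0,0,0],[0.1,0.05,2],0],[[0,0,0],[0.1,0.05,3.5],0],[[0,0,0],[0.1,0.05,3.9],0],[[0,0,0],[0.1,0.05,3.9],0],[[0,0,0],[0.1,0.05,3.9],-0.3],[[0,0,0],[0.1,0.05,3.9],-1],[[0,0,0],[0.1,0.05,3.9],-1],[[0,0,0],[0.1,0.05,3.9],-1],[[0,0,0],[0.1,0.05,3.9],-1],[[0,0,0],[0.1,0.05,3.9],-1]], newtons=35)

```text
clock: 10.52
position: [0.4837, -0.0953, 0.0712]
ee_rot: [3.131, 0.249, 0.002]
force: [-1.8, -0.3, 6.5]
width: 0.273
gripper_force: 35.0
```

```bash
python3 -c "
from h import *
go((.483,-.095,.07))"
```

```text
t 10.52 p [ 0.4837 -0.0953  0.0712] F [-1.8 -0.3  6.5] w 25.1 gf 35.0
turn [ 0.0006 -0.0013 -0.0004]
(0.483, -0.095, 0.07) shift cm [-0.06 -0.04  0.12]
```

drive_tool(commands=[[[0,0,0],[0,0,-0.3],-1],[[0,0,0],[0,0,-0.6],-1],[[0,0,0],[0,0,-0.9],-1],[[0,0,0],[0,0,-1.2],-1],[[0,0,0],[0,0,-1.5],-1],[[0,0,0],[0,0,-1.5],-1],[[0,0,0],[0,0,-1.5],-1]])

```text
clock: 11.1
position: [0.4836, -0.0953, 0.0856]
ee_rot: [3.132, 0.249, 0.002]
force: [4.9, -0.8, -7.9]
width: 0.273
gripper_force: 35.0
```

```bash
python3 -c "
from h import *
go((.483,-.095,.084))"
```

```text
t 11.1 p [ 0.4836 -0.0953  0.0856] F [ 4.9 -0.8 -7.9] w 25.1 gf 35.0
turn [ 0.0002 -0.0011 -0.0003]
(0.483, -0.095, 0.084) shift cm [-0.05 -0.04  0.16]
```

Lifted 14.4 mm against 7.9 N of spring force, so the pin is clear. Sliding 40 mm towards the egg cup (tool -y).

drive_tool(commands=[[[0,0,0],[0,-0.4,0],-1],[[0,0,0],[0,-0.8,0],-1],[[0,0,0],[0,-1.2,0],-1],[[0,0,0],[0,-1.6,0],-1],[[0,0,0],[0,-2,0],-1],[[0,0,0],[0,-2.4,0],-1],[[0,0,0],[0,-2.8,0],-1],[[0,0,0],[0,-3.2,0],-1],[[0,0,0],[0,-3.5,0],-1],[[0,0,0],[0,-3.8,0],-1],[[0,0,0],[0,-4,0],-1],[[0,0,0],[0,-4,0],-1],[[0,0,0],[0,-4,0],-1]])

```text
clock: 12.18
position: [0.4771, -0.0554, 0.0854]
ee_rot: [-3.131, -0.25, -0.001]
force: [6.4, 1.1, -8.6]
width: 0.274
gripper_force: 35.0
```

```bash
python3 -c "
from h import *
p0=np.array([.4836,-.0953]);d=40e-3*np.array([-.158,.987])
go((*(p0+d),.0712))"
```

```text
t 12.18 p [ 0.4771 -0.0554  0.0854] F [ 6.4  1.1 -8.6] w 25.2 gf 35.0
turn [-0.0003 -0.0007  0.0001]
(np.float64(0.47728), np.float64(-0.055819999999999995), 0.0712) shift cm [0.01 0.05 1.42]
```

drive_tool(commands=[[[0,0,0],[0,0.03,0.3],-1],[[0,0,0],[0,0.03,0.6],-1],[[0,0,0],[0,0.03,0.9],-1],[[0,0,0],[0,0.03,1.2],-1],[[0,0,0],[0,0.03,1.45],-1],[[0,0,0],[0,0.03,1.45],-1],[[0,0,0],[0,0.03,1.45],-1],[[0,0,0],[0,0.03,1.45],-1]])

```text
clock: 12.85
position: [0.4772, -0.0556, 0.0712]
ee_rot: [-3.132, -0.25, -0.001]
force: [2.7, 2.1, 2.6]
width: 0.274
gripper_force: 35.0
```

```bash
python3 -c "
from h import *
go((.4773,-.0558,.0712))
a=cams.get_image('side')
z=lambda i,x,y,w,h,s:cv2.resize(i[y:y+h,x:x+w],None,fx=s,fy=s,interpolation=cv2.INTER_CUBIC)
cv2.imwrite('pics/g5.png',z(a,285,185,120,120,5))"
```

```text
t 12.85 p [ 0.4772 -0.0556  0.0712] F [2.7 2.1 2.6] w 25.2 gf 35.0
turn [-0.0001 -0.0009  0.    ]
(0.4773, -0.0558, 0.0712) shift cm [0.01 0.02 0.  ]
```

View pics/g5.png

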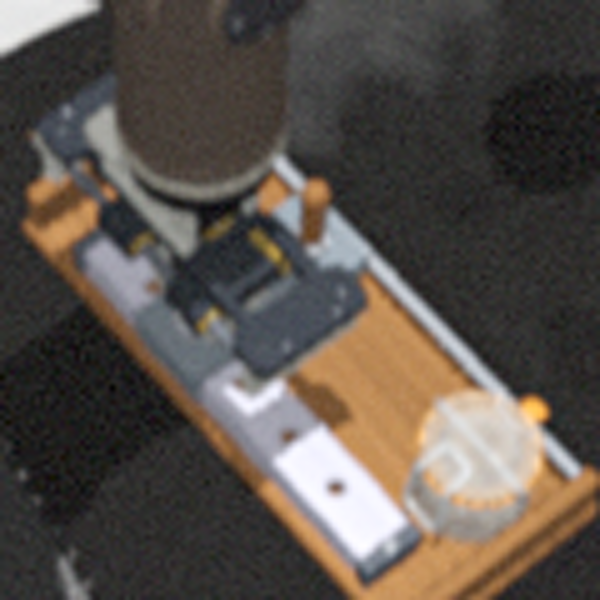

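The post (grip at (315,205)) is still upright in the divider, clear of the gripper, and the jar hasn't moved. I'll press down slightly to confirm the pin is home.

drive_tool(commands=[[[0,0,0],[0,0,0.05],-1],[[0,0,0],[0,0,0.1],-1],[[0,0,0],[0,0,0.1],-1],[[0,0,0],[0,0,0.1],-1],[[0,0,0],[0,0,0.1],-1],[[0,0,0],[0,0,0.1],-1]])

```text
clock: 13.4
position: [0.4773, -0.0561, 0.071]
ee_rot: [3.131, 0.249, 0.002]
force: [-2.1, 1.4, 17.5]
width: 0.27
gripper_force: 35.0
```

The force rose sharply (to 17.5 N) with almost no further travel at the original home height of z = 0.071, so the pin is home.

```bash
python3 -c "
from cell import job
print(job.sign_off())"
```

```text
the job is handed in; nothing more can be done
None
```

I handed the job in at about 13.4 s of the 54 s. The post is seated in the eyelet and released, the divider is about 40 mm along on the egg cup's side, the pin is home, and the knob is still gripped at 35 N; the sign-off returned no verdict.

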